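# Set a flanged coolant pipe in the jig by its pointer

### The job

Lay the aluminium pipe in the two V rests of the jig, with its end that is nearest the side outlet pushed right up against the jig's end stop, and turned about its own length so that the side outlet points upward, exactly in line with the jig's pointer as it is set. Leave the pointer at its setting and everything else on the bench where it is.

Things in the scene. Friction and masses are not known exactly. Their poses are not given: they have to be found in the camera images.
- pipe: Loose bare-aluminium pipe, 200 mm long, 40 mm across, 0.3 to 0.65 kg, with a side outlet: a 25 mm stub ending in a 40 x 40 x 8 mm square flange. Origin on the pipe's axis at mid-length; x along the pipe towards the outlet's end; y is the direction in which the outlet points. Starts lying on the bench, outlet level, axis 20 mm up.
- outlet (a point): Centre of the outlet's flange face, at pipe frame (70, 52, 0) mm: 70 mm from mid-length, 52 mm from the pipe's axis.
- jig: Grey steel jig fixed to the bench; base plate 270 x 110 x 12 mm (x from -123 to 147 mm). Origin on the bench surface under the cradle; x along the cradle towards the end stop, z up. A pipe in the rests has its axis along x at y = 0, z = 110 mm, and its origin at x = 0 if it touches the stop. Between the rests it is free (x -58 to +28 mm) down to the base plate.
- rest_far (a point): Cradle axis above the V rest away from the stop, jig (-65, 0, 110) mm. Each rest is a 90 degree V, 14 mm thick along x, 55 mm wide, rising to 108 mm above the bench.
- rest_near (a point): Cradle axis above the V rest nearer the stop, jig (35, 0, 110) mm.
- stop_face (a point): Point on the inner face of the end stop, on the cradle axis, jig (100, 0, 110) mm. The stop is an upright plate 12 mm thick, 70 mm wide, rising to 135 mm above the bench.
- pointer: The mark: a flat steel needle, 14 mm wide, on the outer side of the end stop. It swivels stiffly about the cradle's axis and is already set, up to 26 degrees either way from vertical. Origin on the cradle's axis at jig (116, 0, 110) mm; its z points along the needle to its tip, its x along the jig's x.
- pointer_tip (a point): Tip of the needle, 88 mm from the cradle's axis.
- wrench: steel wrench, 190 mm, lying flat; bystander
- carton: cardboard box 100 x 55 x 40 mm; bystander; origin under its centre
- filter: white oil filter, 76 mm across, 88 mm tall, standing; bystander; origin under its centre
- spray: spray can, 52 mm across, 130 mm tall; bystander; origin under its centre
- cup: white plastic cup, 80 mm across, 80 mm tall; bystander; origin under its centre
- carton2: pale paper box 70 x 120 x 50 mm; bystander; origin under its centre
- driver: screwdriver, 180 mm, lying flat; bystander
Things that resemble listed ones, but are neither listed nor needed, are in the scene too. Leave any red look-alike of the pipe alone.

How it is judged (in metres and radians):
At the end, for the whole second after the job is handed in: The pipe lies in both V rests (axis within 4 mm of the cradle's axis, and within 0.06 rad of it), outlet's end at the end stop and within 4 mm of touching it, the outlet pointing upward within 0.10 rad of the pointer's direction, the pipe at rest (x of pipe in the frame of jig between -0.004 and 0.003 m and y of pipe in the frame of jig between -0.004 and 0.004 m and z of pipe in the frame of jig between 0.106 and 0.114 m and angle between the x axis of pipe and the x axis of jig, either way round below 0.06 rad and x of outlet in the frame of jig above 0.05 m and z of outlet in the frame of jig above 0.14 m and angle between the y axis of pipe and the z axis of pointer, either way round below 0.1 rad and linear speed of pipe below 0.01 m/s and angular speed of pipe below 0.05 rad/s).
It fails at once if the pointer's setting was disturbed (tip moved over 5 mm) (distance of pointer_tip from where it was at the start of the episode above 0.005 m).
It fails at once if another thing on the bench was moved over 30 mm (distance of any of wrench, carton, filter, spray, cup, carton2, driver from where it was at the start of the episode above 0.03 m).
It also fails if it takes over 58 s, if anything falls off the work surface, if the arm or the gripper's body presses on something with over 40 N, if the wrist force passes 120 N, or if a joint passes its speed limit or range.

### The arm

A 6-joint arm with a two-finger parallel gripper is mounted at the origin on the work surface. World frame = base frame: x ahead of the robot, y to its left, z up, the work surface at z = 0. Lengths are in mm, angles in rad, forces in N, time in s.
With the tool pointing down it reaches from about 350 to 975 mm from the base axis. Payload 17.4 kg.
Tool frame: the origin (TCP) lies on the centre line of the jaws, within the pads' length; the fingertips stand 22 mm ahead of it and the grasp point (between the pads) lies 3 mm ahead of it; z points along the fingers, y is the line along which they close (so a half turn about z gives the same grasp; the last joint's range is limited). The gripper opens to 85 mm and grips with 20 to 120 N. Pads are 22 mm wide; open, the fingers measure 114 mm over their backs; the gripper's body (76 mm by 85 mm) begins 54 mm behind the grasp point. The pads swing forward as they close: fully open they stand 13 mm farther back than shut.
Start: joints at [-1.252, 0.116, 1.442, -0, 1.584, -0.038], TCP at [235.753, -632.497, 226.903] pointing down, gripper open.
Joint ranges: [-2.83, 2.83], [-0.83, 2.19], [0.07, 2.5], [-1.14, 4.28], [0.01, 3], [-2.97, 2.97]. Speed limits (rad/s): [1.89, 1.89, 2.22, 3.14, 3.14, 3.14].

### API

Orientations are given as a rotation vector (axis times angle).
In Python, from workcell import observe, camera, hand_in gives the robot as it stands.
- The arm moves only by the tool drive_tool, never from a script. Its argument "commands" is a list of rows, each a list of 5 numbers: the shift along the tool's x, y, z in m, then the turn about the tool's z in degrees, then the finger opening in m, from 0 to 0.0854. A call has 1 to 10 rows; each row shifts and turns the commanded pose from where the row before left it, along the tool's axes as they then stand; what a row does not reach is not made up. A row lasts 1/10 s, in which the tool goes at most 50 mm and 8.59 degrees, less where a joint would pass 70% of its speed; a pose out of reach is approached as far as the arm can. A call is refused whole if a number of a shift passes 0.05 or a number of a turn 8.59, either way. A call with a gripper value outside its range is refused whole. The fingers move at their own pace and stop on an object; "squeeze" is the grip in N (left out, the last holds). Time passes only in rows, so rows that do not move let the fingers close. It gives the time, the measured TCP pose, the force, the opening and the grip force at its end, in the units of the state.
- observe(): the state, without advancing time (a new reading comes with each control period).
- camera(name): name is "scene" or "top"; returns a dict with "image" (384x512x3 uint8, blue, green, red), "z_map" (384x512 float32, mm along the optical axis (not along the pixel's ray), 0 where there is no reading), "fx", "fy", "cx", "cy" (pixels), "distortion" ([k1, k2, p1, p2, k3] as OpenCV has them; the pictures are not rectified), "extrinsics" (4x4, takes a point from camera to world coordinates). Camera axes: x right, y up, looking along -z (the intrinsics and any distortion apply to the point x, -y, -z); pixel columns grow to the right and rows downward; lengths in mm; the calibration is good to about 2 mm. A picture is of the moment at which its call begins.
- hand_in(): hands the job in; it is judged then, once.
The state is a dict: "time": time; "joint_positions": joint angles; "joint_velocities": joint speeds; "effort": joint torques, N m; "tool_pos": TCP position; "orientation": TCP orientation; "wrist_force": force on the tool from outside, world axes, zero at the start; "ft_torque": the same for the moment, N m; "gripper_width": finger opening in mm; "finger_force": force on a finger pad.
Only numpy, scipy, OpenCV 4.12 (cv2) and the standard library are available. Lean on these libraries where they do the work, as an engineer would, in place of code of your own. Each camera call takes 0.05 s, during which the arm holds its last target. There are 200 camera calls.

## Working session

There is one attempt and no reset: what is moved stays moved. The work goes in short steps, Python scripts to look and compute and a tool call to move; the robot and the scene stay as the last step left them, time stands still between calls to the robot, and variables do not carry over. Pictures are saved under pics/ and viewed, at most 10 in all, crops included, and the job is handed in when it is done.

Besides the shell and the picture viewer there is one more tool, called after "Emit:" by a JSON object that holds its "method" and its "body". drive_tool: Moves the arm, as the interface text tells. Its arguments: {"type":"object","properties":{"commands":{"type":"array","items":{"type":"array","items":{"type":"number"}}},"squeeze":{"type":"number"}},"required":["commands"]}

```bash
mkdir -p pics; cat > h.py <<'E'
import numpy as np, cv2, pickle
from workcell import observe, camera, hand_in
def snap(n,f):
    c=camera(n); cv2.imwrite(f'pics/{f}.png',c['image']); pickle.dump(c,open(f'pics/{f}.pkl','wb')); return c
def load(f): return pickle.load(open(f'pics/{f}.pkl','rb'))
def ray(c,uv):
    K=np.array([[c['fx'],0,c['cx']],[0,c['fy'],c['cy']],[0,0,1]])
    p=cv2.undistortPoints(np.array(uv,float).reshape(-1,1,2),K,np.array(c['distortion'])).reshape(-1,2)
    E=np.array(c['extrinsics']); d=np.c_[p[:,0],-p[:,1],-np.ones(len(p))]@E[:3,:3].T
    return E[:3,3],d
def onplane(c,uv,z):
    o,d=ray(c,uv); return o+d*((z-o[2])/d[:,2])[:,None]
def cloud(c):
    h,w=c['z_map'].shape; v,u=np.mgrid[:h,:w]; o,d=ray(c,np.c_[u.ravel(),v.ravel()])
    P=o+d*c['z_map'].reshape(-1,1); P[c['z_map'].ravel()==0]=np.nan
    return P.reshape(h,w,3)
E
python3 - <<'E'
from h import *
a=snap('scene','s0');b=snap('top','t0')
for c in(a,b): print(np.round(c['extrinsics'],3).tolist(),c['fx'],c['distortion'])
s=observe();print(s)
E
```

```text
[[0.792, -0.515, 0.328, 921.717], [0.611, 0.655, -0.445, -436.746], [0.014, 0.553, 0.833, 1116.761], [0.0, 0.0, 0.0, 1.0]] 458.9205812650133 [-0.17199477  0.          0.          0.          0.        ]
[[-0.006, 0.981, -0.192, 253.778], [-1.0, -0.01, -0.015, 62.924], [-0.017, 0.192, 0.981, 1561.112], [0.0, 0.0, 0.0, 1.0]] 487.1877472951615 [0.00967184 0.         0.         0.         0.        ]
{'time': 0.1, 'joint_positions': array([-1.25182542e+00,  1.16468948e-01,  1.44221274e+00, -2.17297738e-05,
        1.58402989e+00, -3.77911095e-02]), 'joint_velocities': array([-1.52754326e-05,  1.94847343e-04, -1.17344632e-03,  9.95259320e-04,
        9.92366639e-04, -6.00727574e-04]), 'effort': array([ 4.75296605e-03, -7.33666849e+01, -6.33789325e+01,  8.14504347e-06,
        5.23244846e-03,  5.10445659e-07]), 'tool_pos': array([ 235.67092782, -632.3226046 ,  226.20629097]), 'orientation': array([-3.09065541e+00, -5.57236750e-01,  2.79981057e-04]), 'wrist_force': array([-0.33813482,  0.25628433, -0.65026086]), 'ft_torque': array([ 0.05383924,  0.01516136, -0.0124582 ]), 'finger_force': 0.0, 'gripper_width': 85.17960009796933}
```

View pics/s0.png

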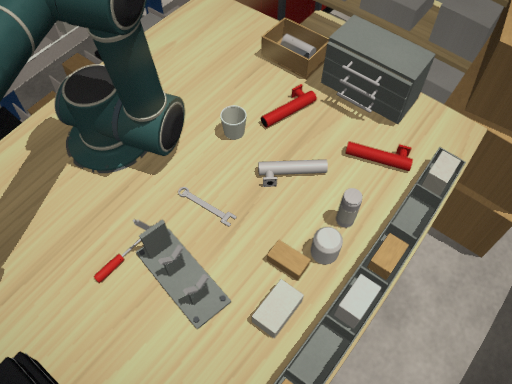

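View pics/t0.png

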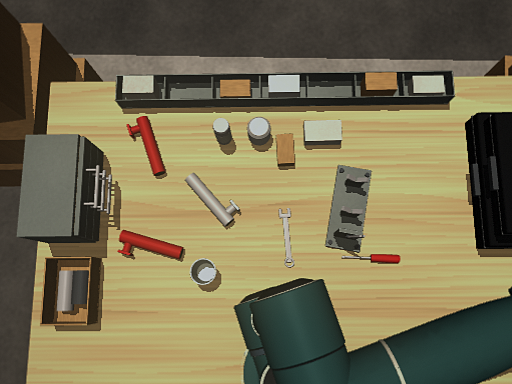

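```bash
python3 - <<'E'
from h import *
a=load('s0');b=load('t0')
ca=a['image'][205:330,90:240]; cb=b['image'][155:275,310:410]
cc=a['image'][140:200,230:350]
A=cv2.resize(ca,(480,400),interpolation=2)
B=cv2.resize(cb,(320,384),interpolation=2)
C=cv2.resize(cc,(400,200),interpolation=2)
im=np.zeros((600,800,3),np.uint8); im[:400,:480]=A; im[:384,480:]=B; im[400:600,:400]=C
cv2.imwrite('pics/c1.png',im)
# numbers
for c,n in((a,'s'),(b,'t')):
    P=cloud(c); im=c['image'].astype(int); sat=im.max(2)-im.min(2)
    X,Y,Z=P[...,0],P[...,1],P[...,2]
    if n=='s': reg=(slice(140,200),slice(245,340))
    else: reg=(slice(160,240),slice(175,250))
    p=P[reg].reshape(-1,3); s=sat[reg].ravel()
    q=p[(p[:,2]>12)&(s<40)]
    print(n,'pipe pts',len(q),'z',np.nanpercentile(q[:,2],[5,50,95]),cv2.minAreaRect(q[:,:2].astype(np.float32)))
    t=q[q[:,2]>35]; m=t.mean(0); u,sv,vt=np.linalg.svd(t[:,:2]-m[:2],full_matrices=False)
    print('  top',m,vt[0], np.percentile((t[:,:2]-m[:2])@vt[0],[0,2,98,100]))
    reg=(slice(215,330),slice(120,235)) if n=='s' else (slice(155,255),slice(318,380))
    p=P[reg].reshape(-1,3); s=sat[reg].ravel(); q=p[(p[:,2]>6)&(p[:,2]<18)&(s<40)]
    print(' base',len(q),np.median(q[:,2]),cv2.minAreaRect(q[:,:2].astype(np.float32)))
    for lo,hi in((85,112),(112,140),(145,220)):
        q=p[(p[:,2]>lo)&(p[:,2]<hi)]
        print('  ',lo,hi,len(q),q.mean(0) if len(q) else '', (q.min(0),q.max(0)) if len(q) else '')
E
```

```text
s pipe pts 1048 z [16.98917896 34.62605443 41.16482774] ((546.4622192382812, 230.859130859375), (200.60096740722656, 71.29560852050781), 42.00121307373047)
  top [533.83356893 234.76746305  38.57176989] [-0.70127298 -0.71289285] [-107.08475723 -102.56611136   88.46826989   92.79330757]
 base 2967 11.105681636779309 ((499.52587890625, -126.84776306152344), (292.11053466796875, 298.2899169921875), 85.60725402832031)
   85 112 485 [ 497.39798411 -201.90856222   98.07180356] (array([ 401.68812361, -250.26213544,   85.05678645]), array([ 592.22675994, -152.5196615 ,  111.92325765]))
   112 140 268 [ 413.17385503 -187.25175732  128.68739383] (array([ 396.22887829, -220.38623738,  112.01013481]), array([ 426.77059584, -151.77800684,  139.41791703]))
   145 220 72 [ 397.08155625 -202.99958128  170.51150679] (array([ 390.81005257, -213.32484732,  145.27031667]), array([ 400.55918174, -188.73033386,  194.87923463]))
t pipe pts 850 z [24.93917184 36.59878453 44.64752021] ((545.859619140625, 232.40939331054688), (200.8234100341797, 71.36392974853516), 40.626094818115234)
  top [532.00077379 238.38139552  39.74878173] [-0.71624452 -0.6978494 ] [-106.17487678 -100.80014622   89.19305247   92.77803582]
 base 1971 12.231827621727916 ((502.2904357910156, -202.385986328125), (110.43482971191406, 281.3584289550781), 79.12677001953125)
   85 112 214 [ 521.43858432 -203.63063298   99.13241476] (array([ 398.50745229, -248.12700567,   85.19468335]), array([ 594.16299281, -149.14729949,  111.74879701]))
   112 140 139 [ 418.24980032 -181.63160901  130.44284711] (array([ 397.19777485, -246.14188431,  112.19577202]), array([ 583.00475826, -148.87786763,  139.76059223]))
   145 220 36 [ 397.66275054 -199.28037516  170.72383197] (array([ 394.19290734, -212.58213645,  146.7489155 ]), array([ 402.87476427, -184.26306507,  200.53360103]))
```

View pics/c1.png

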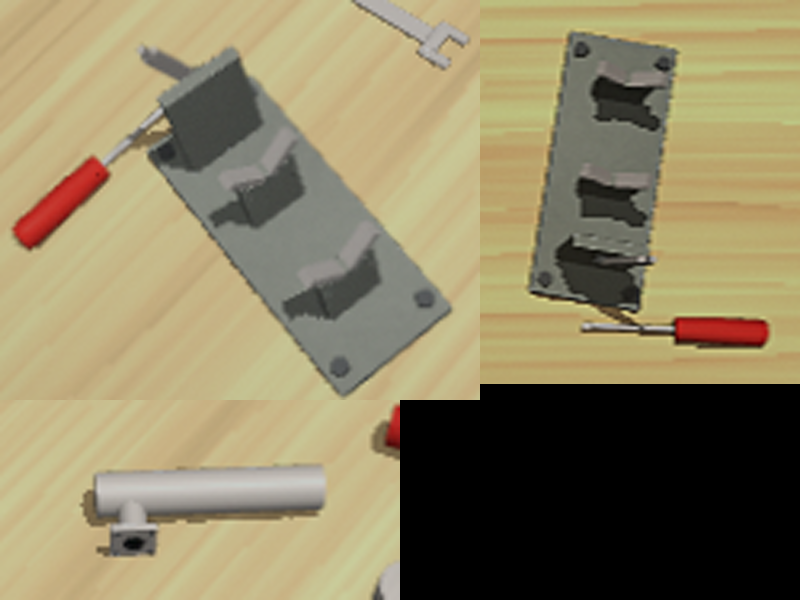

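Four candidates (scene view): red pipes at (289,108) and (379,155), a grey roller in the tray at (298,45), and the bare-aluminium pipe at (292,167) with its square flange at (270,181). Only the last fits, and the crop confirms it. The jig's stop is at scene (155,237) and its needle tip at (140,221).

```bash
cat > m.py <<'E'
from h import *
def pts(c,reg): 
    P=cloud(c); im=c['image'].astype(int); s=im.max(2)-im.min(2)
    return P[reg].reshape(-1,3), s[reg].ravel()
def pipe(c,reg):
    p,s=pts(c,reg); q=p[(p[:,2]>34)&(s<40)]
    for tol in (30,8,5):
        l=cv2.fitLine(q[:,:2].astype(np.float32),cv2.DIST_HUBER,0,.01,.01).ravel() if tol==30 else cv2.fitLine(r[:,:2].astype(np.float32),cv2.DIST_L2,0,.01,.01).ravel()
        n=np.array([-l[1],l[0]]); r=q[abs((q[:,:2]-l[2:])@n)<(25 if tol==30 else tol+8)]
    d=l[:2]; d=-d if d[0]>0 else d
    t=(r[:,:2]-l[2:])@d; e=np.percentile(t,[1,99]); 
    o=l[2:]+d*e.mean(); w=(r[:,:2]-o)@np.array([-d[1],d[0]])
    f=p[(p[:,2]>15)&(s<40)]; f=f[((f[:,:2]-o)@np.array([-d[1],d[0]])>40)]
    print('pipe o',o,'deg',np.degrees(np.arctan2(d[1],d[0])),'len',np.ptp(e),'w',np.percentile(w,[2,98]),'flange',len(f),((f[:,:2]-o)@d).min(),((f[:,:2]-o)@d).max(),((f[:,:2]-o)@np.array([-d[1],d[0]])).max())
E
python3 - <<'E'
from m import *
a=load('s0');b=load('t0')
pipe(a,np.s_[140:200,245:340]); pipe(b,np.s_[160:240,175:250])
for c,reg in((a,np.s_[215:330,128:235]),(b,np.s_[155:255,318:380])):
    p,s=pts(c,reg); q=p[(p[:,2]>6)&(p[:,2]<18)&(s<22)&(p[:,0]>360)&(p[:,0]<650)&(p[:,1]<-130)&(p[:,1]>-280)].astype(np.float32)
    print('base',len(q),cv2.minAreaRect(q)if 0 else cv2.minAreaRect(q[:,:2]))
    R=[]
    for k,(x0,x1) in enumerate(((440,520),(545,620))):
        r=p[(p[:,2]>85)&(p[:,2]<112)&(p[:,0]>x0)&(p[:,0]<x1)]
        if len(r): print(' rest',len(r),cv2.minAreaRect(r[:,:2].astype(np.float32)))
    r=p[(p[:,2]>125)&(p[:,2]<142)&(p[:,0]<440)]; print(' stop',len(r),cv2.minAreaRect(r[:,:2].astype(np.float32)))
    r=p[(p[:,2]>140)&(p[:,0]<440)]; l=cv2.fitLine(r.astype(np.float32),cv2.DIST_HUBER,0,.01,.01).ravel(); print(' needle',len(r),l, r[r[:,2].argmax()])
E
```

```text
pipe o [536.27500885 242.04809751] deg -139.16716 len 196.87528342662029 w [-12.41145934  11.27232565] flange 96 52.37116242681987 89.97245425105879 52.15912547401459
pipe o [534.7756407  244.63582612] deg -139.18932 len 195.52320500729175 w [-12.04969861  12.40376079] flange 43 50.48891911738546 89.11988953108457 52.00190564798484Traceback (most recent call last):
  File "<stdin>", line 6, in <module>
cv2.error: OpenCV(4.12.0) /io/opencv/modules/imgproc/src/convhull.cpp:143: error: (-215:Assertion failed) total >= 0 && (depth == CV_32F || depth == CV_32S) in function 'convexHull'
```

```bash
python3 - <<'E'
from m import *
a=load('s0');b=load('t0')
for c,reg in((a,np.s_[215:330,128:235]),(b,np.s_[155:255,318:380])):
    p,s=pts(c,reg); k=(p[:,2]>7)&(p[:,2]<18)&(s<40)&(p[:,0]>360)&(p[:,0]<650)&(p[:,1]<-130)&(p[:,1]>-280)
    im=np.zeros(k.shape,np.uint8);im[k]=255; im=im.reshape(reg[0].stop-reg[0].start,-1); im=cv2.morphologyEx(im,cv2.MORPH_OPEN,np.ones((3,3)))
    q=p[im.ravel()>0].astype(np.float32)
    print('base',len(q),cv2.minAreaRect(q[:,:2]))
    for x0,x1 in((440,520),(545,620)):
        r=p[(p[:,2]>85)&(p[:,2]<112)&(p[:,0]>x0)&(p[:,0]<x1)]
        if len(r): print(' rest',len(r),cv2.minAreaRect(r[:,:2].astype(np.float32)))
    r=p[(p[:,2]>120)&(p[:,2]<142)&(p[:,0]<440)]; print(' stop',len(r),cv2.minAreaRect(r[:,:2].astype(np.float32)))
    r=p[(p[:,2]>142)&(p[:,0]<440)]; l=cv2.fitLine(r.astype(np.float32),cv2.DIST_HUBER,0,.01,.01).ravel(); print(' needle',len(r),l, r[r[:,2].argmax()])
E
```

```text
Traceback (most recent call last):
cv2.error: OpenCV(4.12.0) /io/opencv/modules/imgproc/src/convhull.cpp:143: error: (-215:Assertion failed) total >= 0 && (depth == CV_32F || depth == CV_32S) in function 'convexHull'
```

```bash
cat > j.py <<'E'
from m import *
def rect(q): 
    return cv2.minAreaRect(np.ascontiguousarray(q[:,:2],np.float32))
a=load('s0');b=load('t0')
for c,reg in((a,np.s_[215:330,128:235]),(b,np.s_[155:255,318:380])):
    p,s=pts(c,reg); k=(p[:,2]>7)&(p[:,2]<18)&(s<40)&(p[:,0]>360)&(p[:,0]<650)&(p[:,1]<-130)&(p[:,1]>-280)
    im=np.zeros(k.shape,np.uint8);im[k]=255; im=im.reshape(reg[0].stop-reg[0].start,-1); im=cv2.morphologyEx(im,cv2.MORPH_OPEN,np.ones((3,3)))
    q=p[im.ravel()>0]
    print('base',len(q),rect(q))
    for x0,x1 in((440,520),(545,620)):
        r=p[(p[:,2]>85)&(p[:,2]<112)&(p[:,0]>x0)&(p[:,0]<x1)]
        if len(r): print(' rest',len(r),rect(r))
    r=p[(p[:,2]>120)&(p[:,2]<142)&(p[:,0]<440)]; print(' stop',len(r),rect(r))
    r=p[(p[:,2]>142)&(p[:,0]<440)]; l=cv2.fitLine(r.astype(np.float32),cv2.DIST_HUBER,0,.01,.01).ravel(); print(' needle',len(r),l, r[r[:,2].argmax()])
E
python3 j.py
```

```text
base 2605 ((505.7215576171875, -203.95599365234375), (110.27093505859375, 270.1246337890625), 78.91488647460938)
 rest 172 ((481.8346862792969, -198.51101684570312), (67.7646484375, 17.360671997070312), 78.02400207519531)
 rest 168 ((580.3580322265625, -217.78565979003906), (65.7737045288086, 16.257577896118164), 78.40435028076172)
 stop 220 ((408.31622314453125, -184.87315368652344), (68.17474365234375, 23.830251693725586), 78.09408569335938)
 needle 75 [-4.6563204e-02 -3.1591287e-01  9.4764495e-01  3.9722299e+02
 -2.0278751e+02  1.6977423e+02] [ 396.20468942 -211.06765228  194.87923463]
base 1308 ((506.94415283203125, -202.29884338378906), (108.82672119140625, 269.26605224609375), 78.4249267578125)
 rest 96 ((483.77276611328125, -198.10081481933594), (66.38025665283203, 14.935688018798828), 79.0224609375)
 rest 98 ((582.2620849609375, -216.2715606689453), (64.83534240722656, 17.890933990478516), 80.73059844970703)
 stop 126 ((409.7188720703125, -183.14064025878906), (69.6059341430664, 22.933828353881836), 79.29497528076172)
 needle 38 [-7.0644855e-02 -4.2354414e-01  9.0311670e-01  3.9817856e+02
 -1.9923346e+02  1.7229387e+02] [ 397.08409139 -211.07563103  200.53360103]
```

```bash
cat > n.py <<'E'
from m import *
th=np.radians(168.8); e=np.array([np.cos(th),np.sin(th),0]); f=np.array([-e[1],e[0],0]); O=np.array([518.1,-205.5,0])
def vplane(c,uv,xj):
    o,d=ray(c,uv); t=(xj-(o-O)@e)/(d@e); P=o+d*t[:,None]-O; return np.c_[P@f,P[:,2]]
if __name__=='__main__':
    for n in('s0','t0'):
        c=load(n); P=cloud(c); im=c['image'].astype(int); s=im.max(2)-im.min(2)
        J=P-O; m=(J@e>106)&(J@e<130)&(P[...,2]>139)&(abs(J@f)<60)
        near=cv2.dilate(m.astype(np.uint8),np.ones((3,3)))>0
        m2=near&(s<45)
        for mm in(m,m2):
            v,u=np.nonzero(mm)
            if len(u)<5: continue
            q=vplane(c,np.c_[u,v],114.5); q=q[q[:,1]>140]
            l=cv2.fitLine(q.astype(np.float32),cv2.DIST_L2,0,.01,.01).ravel(); l*=np.sign(l[1]) if 0 else 1
            mq=q.mean(0); print(n,len(q),'slope',np.degrees(np.arctan2(l[0],l[1])),'centroid ang',np.degrees(np.arctan2(mq[0],mq[1]-110)),mq,'max',q[q[:,1].argmax()],cv2.minAreaRect(q.astype(np.float32)))
E
python3 n.py; python3 - <<'E'
import cv2
im=cv2.imread('pics/s0.png')[205:250,125:185]; cv2.imwrite('pics/c2.png',cv2.resize(im,(720,540),interpolation=cv2.INTER_CUBIC))
E
```

```text
s0 79 slope 18.718699 centroid ang 17.814122193007346 [ 21.23862175 176.09458625] max [ 31.13892935 207.54812261] ((21.687057495117188, 177.05752563476562), (63.82736587524414, 14.480225563049316), 71.46842956542969)
s0 87 slope 18.823458 centroid ang 18.251379985459643 [ 20.58238552 172.41299368] max [ 31.13892935 207.54812261] ((21.236303329467773, 173.6165771484375), (70.64015197753906, 14.966254234313965), 71.49311828613281)
t0 23 slope 132.71106 centroid ang 15.983472107847634 [ 15.58753777 164.41944687] max [-16.04061108 198.15198972] ((12.485698699951172, 174.71435546875), (38.61030578613281, 70.05037689208984), 32.157840728759766)
t0 54 slope 145.90967 centroid ang 5.61906336972799 [  6.31524078 174.18789618] max [-16.99346687 220.59293644] ((8.328795433044434, 182.35227966308594), (48.54514694213867, 83.67156982421875), 9.31708812713623)
```

View pics/c2.png

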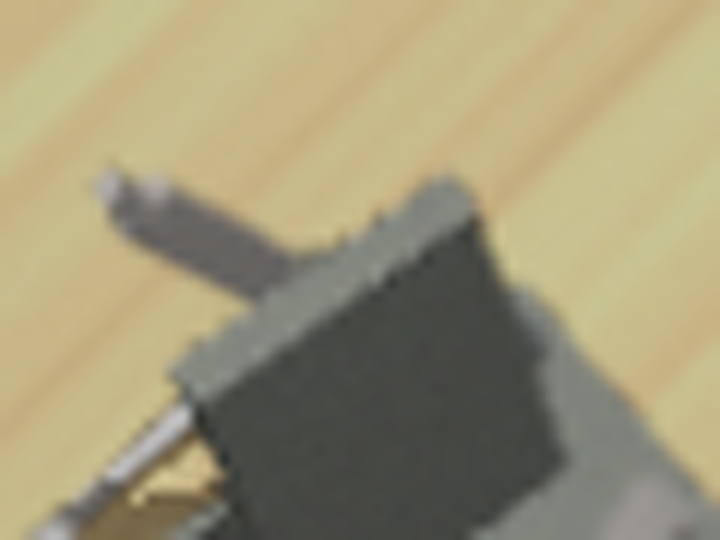

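The enlarged crop shows the needle leaving the stop and leaning toward its left end, tip at about (133,220) in the scene image. The lean is about 18.5° toward jig +y. All sizes (200 mm pipe, 110 x 270 plate, 50–90 flange) check out.

My plan is to grip the flange across the pipe's length, then swing it up about the pipe axis. I'll carry it outlet-up to the jig, set it down short of the stop, and push it home.

Emit:
{"method": "drive_tool", "body": {"commands": [[0,0,-0.01,-8.5,0.085],[0,0,-0.01,-8.5,0.085],[0,0,-0.01,-8.5,0.085],[0,0,-0.01,-8.5,0.085],[0,0,-0.01,-8.5,0.085],[0,0,-0.01,-8.5,0.085],[0,0,-0.01,-8.5,0.085],[0,0,-0.01,-8.5,0.085],[0,0,-0.005,-8.5,0.085],[0,0,-0.005,-8.5,0.085]], "squeeze": 30}}

```text
time: 1.1
tool_pos: [235.7, -632.5, 316.9]
orientation: [-1.895, -2.505, -0.0]
wrist_force: [0.3, 0.1, -0.2]
gripper_width: 84.8
finger_force: 0.0
```

```bash
cat > go.py <<'E'
import sys,numpy as np
from workcell import observe
from scipy.spatial.transform import Rotation as R
def rel(x,y,z,yaw):
    s=observe(); M=R.from_rotvec(s['orientation']).as_matrix(); cy=np.degrees(np.arctan2(M[1,0],M[0,0]))
    r=np.radians(yaw); T=np.array([[np.cos(r),np.sin(r),0],[np.sin(r),-np.cos(r),0],[0,0,-1]])
    d=np.array([x,y,z])-s['tool_pos']
    print('yaw',round(cy,2),'turn',round((cy-yaw+180)%360-180,2),'shift in tool axes after turn',np.round(T.T@d,1),'now',np.round(M.T@d,1),'pos',s['tool_pos'].round(1),'F',s['wrist_force'].round(1),'t',s['time'],'w',s['gripper_width'],s['finger_force'],'tilt',M[2].round(3))
if __name__=='__main__': rel(*map(float,sys.argv[1:]))
E
python3 go.py 513.9 161.3 300 130.8
```

```text
yaw 105.79 turn -25.01 shift in tool axes after turn [419.1 729.2  16.9] now [688.1 483.7  17.1] pos [ 235.7 -632.5  316.9] F [ 0.3  0.1 -0.2] t 1.1 w 84.83425267160167 0.0 tilt [ 0. -0. -1.]
```

Emit:
{"method": "drive_tool", "body": {"commands": [[0,0,0,-8.5,0.085],[0,0,0,-8.5,0.085],[0,0,0,-8.0,0.085],[0.02,0.035,0,0,0.085],[0.02,0.035,0,0,0.085],[0.02,0.035,0,0,0.085],[0.02,0.035,0,0,0.085],[0.02,0.035,0,0,0.085],[0.02,0.035,0,0,0.085],[0.02,0.035,0,0,0.085]]}}

```text
time: 2.1
tool_pos: [331.5, -365.4, 316.6]
orientation: [-1.317, -2.852, -0.0]
wrist_force: [0.5, -0.8, -0.7]
gripper_width: 84.9
finger_force: 0.0
```

Emit:
{"method": "drive_tool", "body": {"commands": [[0.02,0.035,0,0,0.085],[0.02,0.035,0,0,0.085],[0.02,0.035,0,0,0.085],[0.02,0.035,0,0,0.085],[0.02,0.035,0,0,0.085],[0.02,0.035,0,0,0.085],[0.02,0.035,0,0,0.085],[0.02,0.035,0,0,0.085],[0.02,0.035,0,0,0.085],[0.02,0.035,0,0,0.085]]}}

```text
time: 3.1
tool_pos: [468.1, 14.0, 316.8]
orientation: [1.316, 2.852, -0.0]
wrist_force: [0.3, -0.8, 0.1]
gripper_width: 85.1
finger_force: 0.0
```

```bash
python3 go.py 513.9 161.3 100 130.8
```

```text
yaw 130.45 turn -0.35 shift in tool axes after turn [ 81.6 130.9 216.8] now [ 82.4 130.4 216.8] pos [468.1  14.  316.8] F [ 0.3 -0.8  0.1] t 3.1 w 85.06716418234457 0.0 tilt [-0.  0. -1.]
```

Emit:
{"method": "drive_tool", "body": {"commands": [[0.021,0.033,0.02,-0.35,0.085],[0.021,0.033,0.02,0,0.085],[0.021,0.033,0.02,0,0.085],[0.02,0.032,0.02,0,0.085],[0,0,0.04,0,0.085],[0,0,0.04,0,0.085],[0,0,0.04,0,0.085],[0,0,0,0,0.085],[0,0,0,0,0.085]]}}

```text
time: 4.0
tool_pos: [513.2, 160.6, 117.7]
orientation: [-1.308, -2.856, 0.001]
wrist_force: [0.4, -0.4, 1.2]
gripper_width: 84.8
finger_force: 0.0
```

```bash
python3 go.py 513.9 161.3 29 130.8
```

```text
yaw 130.79 turn -0.01 shift in tool axes after turn [ 0.1  1.  88.7] now [ 0.1  1.  88.7] pos [513.2 160.6 117.7] F [ 0.4 -0.4  1.2] t 4.0 w 84.83146910540411 0.0 tilt [ 0.    -0.001 -1.   ]
```

Emit:
{"method": "drive_tool", "body": {"commands": [[0,0.001,0.03,0,0.085],[0,0,0.03,0,0.085],[0,0,0.02,0,0.085],[0,0,0.009,0,0.085],[0,0,0,0,0.03],[0,0,0,0,0.03],[0,0,0,0,0.03],[0,0,0,0,0.03],[0,0,0,0,0.03]], "squeeze": 30}}

```text
time: 4.9
tool_pos: [514.9, 161.4, 29.8]
orientation: [1.307, 2.855, 0.002]
wrist_force: [-2.6, -0.5, 8.0]
gripper_width: 37.9
finger_force: 29.1
```

Emit:
{"method": "drive_tool", "body": {"commands": [[0.0028,0,-0.0066,0,0.03],[0.0036,0,-0.0064,0,0.03],[0.0045,0,-0.0059,0,0.03],[0.0053,0,-0.0055,0,0.03],[0.006,0,-0.0048,0,0.03],[0,0,0,0,0.03],[0,0,0,0,0.03]], "squeeze": 25}}

```text
time: 5.6
tool_pos: [499.3, 178.1, 57.1]
orientation: [1.307, 2.856, -0.0]
wrist_force: [-0.1, -0.9, -3.3]
gripper_width: 38.1
finger_force: 25.8
```

```bash
cat > look.py <<'E'
import sys
from h import *
a=snap('scene','s'+sys.argv[1]); b=snap('top','t'+sys.argv[1])
u,v,w,h=map(int,sys.argv[2].split(',')); u2,v2=map(int,sys.argv[3].split(','))
f=lambda c,u,v: cv2.resize(c['image'][v:v+h,u:u+w],(400,400*h//w),interpolation=2)
cv2.imwrite(f'pics/v{sys.argv[1]}.png',np.hstack([f(a,u,v),f(b,u2,v2)]))
E
python3 look.py 1 220,110,120,120 170,160
```

```text
(no output)
```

View pics/v1.png

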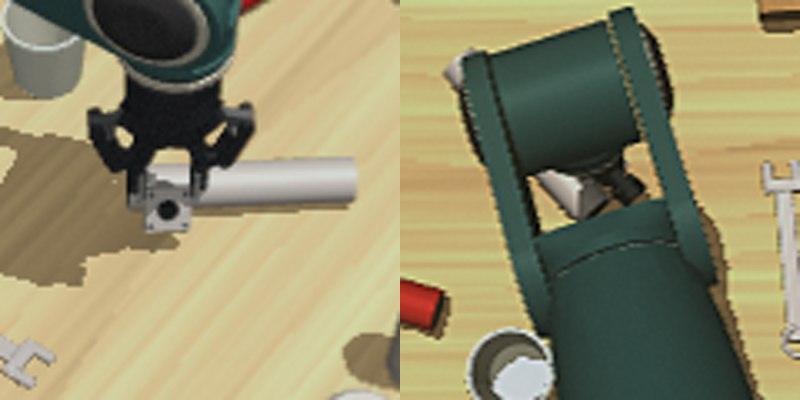

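The scene view shows the flange held between the pads, face tipped up, at about (167,210) in the crop, with the pipe still flat on the bench. The gripper's knuckles spread wide, so I'll release well short of the needle.

Emit:
{"method": "drive_tool", "body": {"commands": [[0.0067,0,-0.0041,0,0.03],[0.0072,0,-0.0034,0,0.03],[0.0076,0,-0.0025,0,0.03],[0.0078,0,-0.0016,0,0.03],[0,0,0,0,0.03],[0,0,0,0,0.03]]}}

```text
time: 6.3
tool_pos: [480.2, 200.4, 68.8]
orientation: [1.307, 2.857, 0.0]
wrist_force: [0.3, -0.6, -2.7]
gripper_width: 37.8
finger_force: 25.4
```

```bash
python3 look.py 2 220,110,120,120 170,160; python3 go.py 500 200 70 130.8
```

```text
yaw 130.8 turn -0.0 shift in tool axes after turn [-13.   14.8  -1.4] now [-13.   14.8  -1.4] pos [480.3 200.2  68.6] F [-1.  -0.8 -1.7] t 6.4 w 38.04548987859907 25.45256153214723 tilt [ 0. -0. -1.]
```

View pics/v2.png

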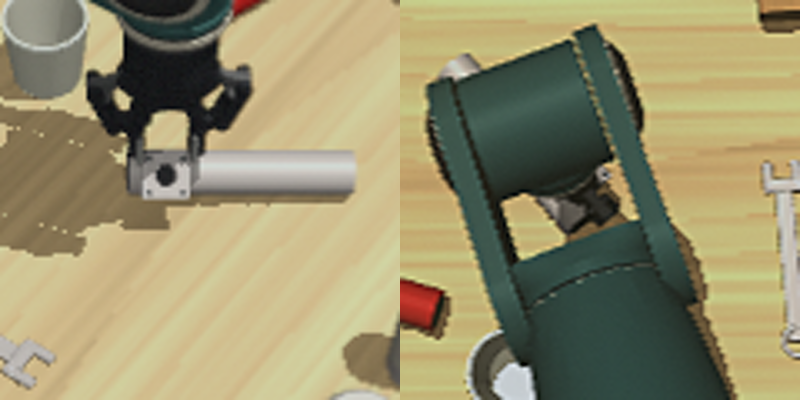

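Emit:
{"method": "drive_tool", "body": {"commands": [[0,0,0,0,0.03],[0,0,0,0,0.03],[0,0,-0.01,0,0.03],[0,0,-0.02,0,0.03],[0,0,-0.03,0,0.03],[0,0,-0.03,0,0.03],[0,0,-0.03,0,0.03],[0,0,-0.03,0,0.03],[0,0,-0.03,0,0.03],[0,0,0,0,0.03]], "squeeze": 120}}

```text
time: 7.4
tool_pos: [481.3, 200.6, 253.5]
orientation: [1.306, 2.853, 0.007]
wrist_force: [-0.7, 1.0, -4.5]
gripper_width: 31.7
finger_force: 88.5
```

```bash
python3 look.py 3 200,60,150,150 170,140; python3 - <<'E'
from m import *
s=observe(); print(s['tool_pos'],s['wrist_force'],s['gripper_width'])
c=load('s3');P=cloud(c);im=c['image'].astype(int);sat=im.max(2)-im.min(2)
T=s['tool_pos']; d=P-T; m=(np.linalg.norm(d,axis=2)<220)&(P[...,2]<T[2]+5)&(P[...,2]>T[2]-85)&(sat<30)&(im.max(2)>90)
print(m.sum()); q=P[m]; l=cv2.fitLine(q.astype(np.float32),cv2.DIST_HUBER,0,.01,.01).ravel(); print(l, np.degrees(np.arctan2(l[1],l[0])),np.degrees(np.arcsin(l[2])))
v,u=np.nonzero(m);print(u.min(),u.max(),v.min(),v.max())
E
```

```text
[480.26703257 200.19003636 248.48219268] [-0.25670656  0.8704892  -5.08359442] 31.607970603368514
968
[ 7.3157382e-01  6.7660803e-01 -8.3673812e-02  5.4103876e+02
  2.5873529e+02  2.2058037e+02] 42.7647 -4.799768
259 335 112 127
```

View pics/v3.png

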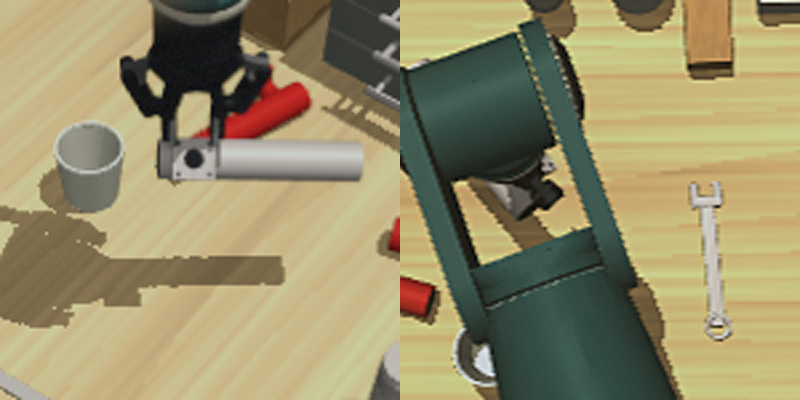

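The crop shows the pipe held level, flange at about (194,158), outlet up. Next I'm measuring its attitude in the hand.

```bash
cat > att.py <<'E'
from m import *
def att(c,T,far,verbose=True):
    """far: unit dir (world xy) from flange toward the pipe's far end; returns axis & flange normal"""
    P=cloud(c);im=c['image'].astype(int);sat=im.max(2)-im.min(2); d=P-T
    a=d@far; side=np.array([-far[1],far[0],0]); b=d@side
    base=(sat<30)&(im.max(2)>80)&(abs(b)<45)
    q=P[base&(a>28)&(a<165)&(P[...,2]<T[2]-20)&(P[...,2]>T[2]-85)]
    # cylinder r=20 fit: axis through (b0,z0) with slopes
    from scipy.optimize import least_squares
    A=(q-T)@far;B=(q-T)@side;Z=q[:,2]-T[2]
    def res(p):
        db=B-p[0]-p[1]*A; dz=Z-p[2]-p[3]*A; return np.hypot(db,dz)-20
    r=least_squares(res,[0,0,-50,0],loss='soft_l1'); p=r.x
    print('n',len(q),'axis offset b0,z0 at tool',p[[0,2]].round(1),'slopes deg yaw,pitch',np.degrees(p[[1,3]]).round(2),'rms',np.median(abs(r.fun)).round(2),'far end a',np.percentile(A,99).round(1))
    k=(sat<45)&(abs(a)<26)&(abs(b)<35)&(P[...,2]>T[2]-14)&(P[...,2]<T[2]+14)
    f=P[k]; return f,p
E
python3 - <<'E'
from att import *
c=load('s3'); T=np.array([480.3,200.2,248.5]); y=np.radians(40.8); far=np.array([np.cos(y),np.sin(y),0]); side=np.array([-far[1],far[0],0])
f,p=att(c,T,far)
A=(f-T)@far;B=(f-T)@side;Z=f[:,2]-T[2]
print(len(f)); 
best=None
rng=np.random.default_rng(0)
for _ in range(500):
    i=rng.choice(len(f),3,replace=False); n=np.cross(f[i[1]]-f[i[0]],f[i[2]]-f[i[0]]); 
    if np.linalg.norm(n)<50: continue
    n/=np.linalg.norm(n); n*=np.sign(n[2])
    if n[2]<.7: continue
    k=abs((f-f[i[0]])@n)<1.5
    if best is None or k.sum()>best.sum(): best=k
g=f[best]; m=g.mean(0); n=np.linalg.svd(g-m)[2][2]; n*=np.sign(n[2])
print(best.sum(),'normal far,side,z',(n@far).round(3),(n@side).round(3),n[2].round(3),'lean deg along side',np.degrees(np.arctan2(n@side,n[2])),'range A',A[best].min(),A[best].max(),'B',B[best].min(),B[best].max(),'Z',Z[best].min(),Z[best].max())
E
```

```text
n 730 axis offset b0,z0 at tool [ 19.  -38.5] slopes deg yaw,pitch [-0.68 -2.48] rms 1.2 far end a 163.0
245
122 normal far,side,z 0.055 -0.705 0.707 lean deg along side -44.885158308800676 range A -17.303437266283787 21.154299487159882 B -28.88214631649686 -1.0865779840782925 Z -13.709958397688979 13.375623149592002
```

Emit:
{"method": "drive_tool", "body": {"commands": [[0,0,-0.005,8.55,0.02],[0,0,-0.005,8.55,0.02],[0,0,0,8.55,0.02],[0,0,0,8.55,0.02],[0,0,0,8.55,0.02],[0,0,0,8.55,0.02],[0,0,0,0,0.02]]}}

```text
time: 8.2
tool_pos: [479.8, 200.0, 256.7]
orientation: [-2.418, -2.005, 0.004]
wrist_force: [0.3, 0.0, -4.2]
gripper_width: 28.8
finger_force: 119.1
```

```bash
python3 go.py 473.2 -216 258 79.5
```

```text
yaw 79.33 turn -0.17 shift in tool axes after turn [-410.3   69.3   -1.3] now [-410.1   70.5   -0.9] pos [479.8 200.  256.7] F [ 0.3  0.  -4.2] t 8.2 w 28.80981664778951 119.13789298385382 tilt [-0.001 -0.003 -1.   ]
```

Emit:
{"method": "drive_tool", "body": {"commands": [[-0.015,0.002,0,0,0.02],[-0.03,0.005,0,0,0.02],[-0.035,0.006,0,0,0.02],[-0.035,0.006,0,0,0.02],[-0.035,0.006,0,0,0.02],[-0.035,0.006,0,0,0.02],[-0.035,0.006,0,0,0.02],[-0.035,0.006,0,0,0.02],[-0.035,0.006,0,0,0.02],[-0.035,0.006,0,0,0.02]]}}

```text
time: 9.2
tool_pos: [474.2, -131.4, 258.1]
orientation: [-2.411, -2.014, 0.001]
wrist_force: [1.1, -0.5, -4.0]
gripper_width: 28.9
finger_force: 119.8
```

Emit:
{"method": "drive_tool", "body": {"commands": [[-0.035,0.006,0,0,0.02],[-0.025,0.004,0,0,0.02],[-0.015,0.003,0,0,0.02],[-0.005,0.002,0,0,0.02],[-0.004,0,0,0,0.02],[0,0,0,0,0.02],[0,0,0,0,0.02]]}}

```text
time: 9.9
tool_pos: [474.7, -213.9, 258.7]
orientation: [-2.414, -2.01, -0.0]
wrist_force: [0.1, 0.6, -4.6]
gripper_width: 28.6
finger_force: 119.8
```

```bash
python3 go.py 473.2 -216 180 79.5; python3 - <<'E'
from att import *
c=snap('scene','s4'); s=observe(); T=s['tool_pos']; y=np.radians(-10.7); far=np.array([np.cos(y),np.sin(y),0]); f,p=att(c,T,far)
E
```

```text
yaw 79.57 turn 0.07 shift in tool axes after turn [-2.3 -1.1 78.7] now [-2.3 -1.1 78.7] pos [ 474.7 -213.9  258.7] F [ 0.1  0.6 -4.6] t 9.9 w 28.581922943723804 119.7616707533598 tilt [ 0.  0. -1.]
n 1125 axis offset b0,z0 at tool [ 17.3 -44.2] slopes deg yaw,pitch [-1.28 -4.01] rms 0.86 far end a 163.8
```

Emit:
{"method": "drive_tool", "body": {"commands": [[-0.0015,-0.001,0.02,0,0.02],[0,0,0.03,0,0.02],[0,0,0.025,0,0.02],[0,0,0.01,0,0.02],[0,0,0,0,0.02]]}}

```text
time: 10.45
tool_pos: [473.0, -215.4, 172.8]
orientation: [-2.413, -2.008, 0.001]
wrist_force: [-0.3, -0.2, -4.1]
gripper_width: 28.8
finger_force: 119.1
```

Emit:
{"method": "drive_tool", "body": {"commands": [[0,0,0.004,0,0.02],[0,0,0.004,0,0.02],[0,0,0.003,0,0.02],[0,0,0,0,0.02],[0,0,0,0,0.02]]}}

```text
time: 10.95
tool_pos: [473.3, -216.0, 162.9]
orientation: [2.415, 2.009, 0.0]
wrist_force: [0.4, 0.1, -4.0]
gripper_width: 28.9
finger_force: 121.2
```

```bash
cat > a.py <<'E'
from att import *; import sys
c=snap('scene','s'+sys.argv[1]); s=observe(); T=s['tool_pos']; print(T.round(1),s['wrist_force'].round(1),s['gripper_width'],s['time'])
from n import O,e,f as F
far=-e; _,p=att(c,T,far)
# axis in jig frame at rests
J=(T-O); 
for xj in(-65,35):
    a=J@e-xj; print('jig x',xj,'y',round(J@F-(p[0]+p[1]*a),1),'z',round(T[2]+p[2]+p[3]*a,1))
print('tool jig',(J@e).round(1),(J@F).round(1))
E
python3 a.py 5
```

```text
[ 473.4 -216.   163. ] [-0.4 -0.7 -3.9] 28.445399449942276 11.0
n 1054 axis offset b0,z0 at tool [ 17.9 -44.6] slopes deg yaw,pitch [-0.62 -3.6 ] rms 1.0 far end a 163.1
jig x -65 y 2.3 z 111.7
jig x 35 y 1.2 z 117.9
tool jig 41.8 19.0
```

Emit:
{"method": "drive_tool", "body": {"commands": [[0.0015,0,0.002,0,0.02],[0,0,0.002,0,0.02],[0,0,0.002,0,0.02],[0,0,0,0,0.02],[0,0,0,0,0.02]]}}

```text
time: 11.5
tool_pos: [473.7, -214.6, 156.9]
orientation: [2.415, 2.008, 0.0]
wrist_force: [-2.0, -0.1, 0.1]
gripper_width: 28.7
finger_force: 131.8
```

```bash
python3 a.py 6
```

```text
[ 473.7 -214.6  156.9] [-1.5 -1.1  0.1] 28.649447211770678 11.55
n 1040 axis offset b0,z0 at tool [ 19.2 -43.8] slopes deg yaw,pitch [-0.85 -2.33] rms 1.07 far end a 163.6
jig x -65 y -0.0 z 108.8
jig x 35 y -1.5 z 112.8
tool jig 41.8 17.5
```

Emit:
{"method": "drive_tool", "body": {"commands": [[0,0,0.002,0,0.02],[0,0,0.001,0,0.02],[0,0,0,0,0.02],[0,0,0,0,0.02],[0,0,0,0,0.02],[0,0,0,0,0.02]], "squeeze": 25}}

```text
time: 12.15
tool_pos: [473.6, -214.9, 154.6]
orientation: [2.415, 2.008, -0.0]
wrist_force: [-6.9, -1.5, 6.9]
gripper_width: 28.1
finger_force: 137.8
```

```bash
cat >> a.py <<'E'
side=-F; P=_ ; A=(P-T)@far;B=(P-T)@side
best=None; rng=np.random.default_rng(0)
for k in range(1500):
    i=rng.choice(len(P),3,replace=False); n=np.cross(P[i[1]]-P[i[0]],P[i[2]]-P[i[0]])
    if np.linalg.norm(n)<80: continue
    n/=np.linalg.norm(n); n*=np.sign(n[2])
    if n[2]<.45 or abs(n@far)>.2: continue
    k=abs((P-P[i[0]])@n)<1.5
    if best is None or k.sum()>best.sum(): best=k
g=P[best]; m=g.mean(0); n=np.linalg.svd(g-m)[2][2]; n*=np.sign(n[2])
J=m-O; print('flange n',best.sum(),'lean to +y deg',np.degrees(np.arctan2(n@F,n[2])).round(1),'n.x',(n@e).round(2),'centroid jig',(J@e).round(1),(J@F).round(1),m[2].round(1),'angle of centroid',np.degrees(np.arctan2(J@F,m[2]-110)).round(1),'dist along n',((J@F)*(n@F)+(m[2]-110)*n[2]).round(1))
E
python3 a.py 7
```

```text
[ 473.6 -214.9  154.5] [-6.8 -1.8  7. ] 28.75368906988501 12.2
n 1034 axis offset b0,z0 at tool [ 19.7 -43.2] slopes deg yaw,pitch [-0.96 -1.34] rms 1.08 far end a 163.7
jig x -65 y -0.0 z 108.8
jig x 35 y -1.7 z 111.2
tool jig 41.8 17.9
flange n 99 lean to +y deg 41.7 n.x 0.01 centroid jig 41.6 35.0 148.5 angle of centroid 42.3 dist along n 52.0
```

Emit:
{"method": "drive_tool", "body": {"commands": [[0,0,0,0,0.036],[0,0,0,0,0.036],[0,0,0,0,0.036],[0,0,0.001,0,0.036],[0,0,0,0,0.036]], "squeeze": 25}}

```text
time: 12.7
tool_pos: [473.7, -214.9, 153.5]
orientation: [2.415, 2.008, -0.0]
wrist_force: [-5.3, -1.3, 8.3]
gripper_width: 36.3
finger_force: 42.5
```

```bash
python3 a.py 8
```

```text
[ 473.7 -214.9  153.4] [-4.3 -2.3  7.8] 36.39936942724829 12.75
n 1023 axis offset b0,z0 at tool [ 19.7 -42.1] slopes deg yaw,pitch [-0.97 -1.37] rms 1.07 far end a 163.0
jig x -65 y 0.0 z 108.8
jig x 35 y -1.7 z 111.2
tool jig 41.7 17.9
flange n 93 lean to +y deg 44.9 n.x 0.05 centroid jig 42.6 35.1 148.7 angle of centroid 42.2 dist along n 52.2
```

Emit:
{"method": "drive_tool", "body": {"commands": [[0.0025,0,-0.0012,0,0.037],[0.003,0,-0.0012,0,0.037],[0.003,0,-0.001,0,0.037],[0.003,0,-0.0008,0,0.037],[0.003,0,-0.0006,0,0.037],[0.003,0,-0.0004,0,0.037],[0,0,0,0,0.037],[0,0,0,0,0.037]]}}

```text
time: 13.55
tool_pos: [477.6, -198.5, 160.2]
orientation: [2.412, 2.005, 0.0]
wrist_force: [-2.2, -7.5, 17.5]
gripper_width: 37.2
finger_force: 33.7
```

```bash
python3 a.py 9
```

```text
[ 477.6 -198.6  160.2] [-2.5 -7.7 18.3] 37.217784972319585 13.6
n 1046 axis offset b0,z0 at tool [  6.7 -45.4] slopes deg yaw,pitch [-1.95 -2.11] rms 1.14 far end a 163.8
jig x -65 y -2.1 z 111.0
jig x 35 y -5.5 z 114.7
tool jig 41.0 1.0
flange n 150 lean to +y deg 26.2 n.x -0.03 centroid jig 41.3 21.9 159.2 angle of centroid 23.9 dist along n 53.8
```

Emit:
{"method": "drive_tool", "body": {"commands": [[0,0,-0.002,0,0.04],[0,0,-0.001,0,0.042],[0,0,0,0,0.044],[0,0,0,0,0.046],[0,0,0,0,0.046],[0,0,0,0,0.046]]}}

```text
time: 14.2
tool_pos: [476.7, -197.2, 160.7]
orientation: [-2.415, -2.009, 0.0]
wrist_force: [-0.6, 0.3, -0.4]
gripper_width: 46.4
finger_force: 0.0
```

```bash
python3 a.py 10
```

```text
[ 476.7 -197.2  160.8] [-0.2  0.9 -0. ] 46.206187594678376 14.25
n 1035 axis offset b0,z0 at tool [  0.2 -51.4] slopes deg yaw,pitch [-0.14 -0.34] rms 1.03 far end a 162.9
jig x -65 y 0.0 z 108.7
jig x 35 y -0.2 z 109.3
tool jig 42.2 -0.1
flange n 142 lean to +y deg 28.4 n.x -0.02 centroid jig 43.8 20.7 157.6 angle of centroid 23.5 dist along n 51.7
```

Emit:
{"method": "drive_tool", "body": {"commands": [[0,0,-0.01,0,0.05],[0,0,-0.03,0,0.05],[0,0,-0.04,0,0.05],[0,0,-0.04,0,0.05],[0,0,0,0,0.05],[0,0,0,0,0.05]]}}

```text
time: 14.85
tool_pos: [477.0, -197.4, 282.2]
orientation: [2.414, 2.008, 0.001]
wrist_force: [0.5, -0.2, -1.4]
gripper_width: 50.1
finger_force: 0.0
```

```bash
cat > fl.py <<'E'
from att import *; import sys
from n import O,e,f as F,vplane
xf=float(sys.argv[2]); lean=None
for cam in('scene','top'):
    c=snap(cam,cam[0]+'f'+sys.argv[1]); P=cloud(c); im=c['image'].astype(int); sat=im.max(2)-im.min(2); J=P-O; X,Y,Z=J@e,J@F,P[...,2]
    k=(abs(X-xf)<32)&(Z>132)&(Z<185)&(abs(Y)<60)&(sat<50); g=P[k]
    if len(g)<30: print(cam,'few',len(g)); continue
    best=None; rng=np.random.default_rng(0)
    for _ in range(1500):
        i=rng.choice(len(g),3,replace=False); n=np.cross(g[i[1]]-g[i[0]],g[i[2]]-g[i[0]])
        if np.linalg.norm(n)<80: continue
        n/=np.linalg.norm(n); n*=np.sign(n[2])
        if n[2]<.5: continue
        kk=abs((g-g[i[0]])@n)<1.5
        if best is None or kk.sum()>best.sum(): best=kk
    h=g[best]; m=h.mean(0); n=np.linalg.svd(h-m)[2][2]; n*=np.sign(n[2]); Jm=m-O
    hx=(h-O)@e; t=h-O-[0,0,110]; w=t@F*n[2]-t[:,2]*(n@F)
    ctr=(np.percentile(w,1)+np.percentile(w,99))/2
    print(cam,best.sum(),'normal lean',np.degrees(np.arctan2(n@F,n[2])).round(1),'centroid lean',np.degrees(np.arctan2(Jm@F,m[2]-110)).round(1),'centroid jig',(Jm@e).round(1),(Jm@F).round(1),m[2].round(1),'x range',hx.min().round(1),hx.max().round(1),'width',np.ptp(w).round(1),'face dist',((Jm@F)*(n@F)+(m[2]-110)*n[2]).round(1))
E
python3 fl.py 1 42; python3 a.py 11 | sed -n 2,4p
```

```text
scene 174 normal lean 24.9 centroid lean 26.0 centroid jig 43.9 22.5 156.0 x range 24.5 64.3 width 41.3 face dist 51.2
top 23 normal lean -57.9 centroid lean 6.2 centroid jig 40.6 5.7 162.7 x range 22.2 62.5 width 14.2 face dist 23.1
  return _methods._mean(a, axis=axis, dtype=dtype,
  ret = ret.dtype.type(ret / rcount)
Traceback (most recent call last):
  File "a.py", line 4, in <module>
    far=-e; _,p=att(c,T,far)
                ~~~^^^^^^^^^
  File "att.py", line 14, in att
    print('n',len(q),'axis offset b0,z0 at tool',p[[0,2]].round(1),'slopes deg yaw,pitch',np.degrees(p[[1,3]]).round(2),'rms',np.median(abs(r.fun)).round(2),'far end a',np.percentile(A,99).round(1))
                                                                                                                                                                         ~~~~~~~~~~~~~^^^^^^
IndexError: index -1 is out of bounds for axis 0 with size 0
```

Emit:
{"method": "drive_tool", "body": {"commands": [[-0.0208,-0.002,0.03,0,0.055],[0,0,0.04,0,0.055],[0,0,0.035,0,0.055],[0,0,0.015,0,0.055],[0,0,0.0055,0,0.055],[0,0,0,0,0.045],[0,0,0,0,0.038],[0,0,0,0,0.038],[0,0,0,0,0.038]], "squeeze": 25}}

```text
time: 15.9
tool_pos: [471.4, -217.5, 156.5]
orientation: [2.414, 2.008, 0.001]
wrist_force: [0.9, 0.4, 1.5]
gripper_width: 38.0
finger_force: 0.5
```

Emit:
{"method": "drive_tool", "body": {"commands": [[0.002,0,-0.0008,0,0.038],[0.002,0,-0.0008,0,0.038],[0.0022,0,-0.0007,0,0.038],[0,0,0,0,0.038],[0,0,0,0,0.038]]}}

```text
time: 16.4
tool_pos: [472.3, -211.3, 158.0]
orientation: [2.415, 2.009, 0.0]
wrist_force: [1.0, -2.2, 2.8]
gripper_width: 37.9
finger_force: 2.1
```

Emit:
{"method": "drive_tool", "body": {"commands": [[0,0,0,0,0.04],[0,0,0,0,0.043],[0,0,0,0,0.046],[0,0,0,0,0.05],[0,0,-0.01,0,0.05],[0,0,-0.03,0,0.05],[0,0,-0.04,0,0.05],[0,0,-0.04,0,0.05],[0,0,0,0,0.03],[0,0,0,0,0]]}}

```text
time: 17.4
tool_pos: [472.4, -211.4, 279.1]
orientation: [2.414, 2.008, 0.001]
wrist_force: [-0.4, -1.0, -0.9]
gripper_width: 21.7
finger_force: 0.0
```

```bash
python3 fl.py 2 44; python3 go.py 616.2 -224.9 282 79.5
```

```text
scene 182 normal lean 20.2 centroid lean 22.2 centroid jig 44.7 19.4 157.6 x range 24.5 65.3 width 41.1 face dist 51.3
top 54 normal lean 27.9 centroid lean 21.7 centroid jig 47.3 19.3 158.6 x range 25.9 63.6 width 32.3 face dist 51.9
yaw 79.49 turn -0.01 shift in tool axes after turn [ 12.8 144.4  -5.1] now [ 12.8 144.4  -5.2] pos [ 471.9 -211.2  276.9] F [ 0.7  0.3 -0.3] t 17.5 w 6.884575324693455 0.0 tilt [ 0.    -0.001 -1.   ]
```

Emit:
{"method": "drive_tool", "body": {"commands": [[-0.0026,0,0.03,0,0.055],[0,0,0.04,0,0.055],[0,0,0.03,0,0.055],[0,0,0.015,0,0.055],[0,0,0.0045,0,0.055],[0,0,0,0,0.045],[0,0,0,0,0.036],[0,0,0,0,0.036],[0,0,0,0,0.036]], "squeeze": 25}}

```text
time: 18.4
tool_pos: [472.0, -214.0, 159.2]
orientation: [2.415, 2.008, 0.001]
wrist_force: [-0.5, -0.0, 0.2]
gripper_width: 35.9
finger_force: 0.0
```

Emit:
{"method": "drive_tool", "body": {"commands": [[0.0018,0,-0.0005,0,0.036],[0.0018,0,-0.0005,0,0.036],[0,0,0,0,0.036],[0,0,0,0,0.036]]}}

```text
time: 18.8
tool_pos: [472.4, -210.2, 159.3]
orientation: [2.415, 2.009, 0.0]
wrist_force: [-0.8, -0.4, -0.1]
gripper_width: 35.7
finger_force: 0.0
```

Emit:
{"method": "drive_tool", "body": {"commands": [[0,0,0,0,0.04],[0,0,0,0,0.043],[0,0,0,0,0.046],[0,0,0,0,0.05],[0,0,-0.01,0,0.05],[0,0,-0.03,0,0.05],[0,0,-0.04,0,0.05],[0,0,-0.04,0,0.05],[0,0,0,0,0.03],[0,0,0,0,0]]}}

```text
time: 19.8
tool_pos: [472.5, -210.4, 280.5]
orientation: [2.414, 2.008, 0.001]
wrist_force: [0.7, 0.0, -0.2]
gripper_width: 22.0
finger_force: 0.0
```

```bash
python3 fl.py 3 44; python3 go.py 639 -229.3 282 79.5
```

```text
scene 187 normal lean 20.1 centroid lean 22.3 centroid jig 44.9 19.5 157.5 x range 23.4 65.6 width 40.6 face dist 51.3
top 46 normal lean 16.7 centroid lean 23.3 centroid jig 47.8 20.2 156.9 x range 22.9 63.5 width 30.1 face dist 50.7
yaw 79.49 turn -0.01 shift in tool axes after turn [ 11.6 167.6  -3.5] now [ 11.7 167.6  -3.7] pos [ 472.1 -210.2  278.5] F [ 0.1 -0.1 -0.4] t 19.9 w 6.6998753534063065 0.0 tilt [ 0.    -0.001 -1.   ]
```

Emit:
{"method": "drive_tool", "body": {"commands": [[-0.0035,0,0.03,0,0.055],[0,0,0.04,0,0.055],[0,0,0.03,0,0.055],[0,0,0.02,0,0.055],[0,0,0.006,0,0.055],[0,0,0,0,0.045],[0,0,0,0,0.036],[0,0,0,0,0.036],[0,0,0,0,0.036]], "squeeze": 25}}

```text
time: 20.8
tool_pos: [471.8, -213.8, 153.9]
orientation: [2.415, 2.008, 0.0]
wrist_force: [-0.1, 0.8, -1.3]
gripper_width: 37.9
finger_force: 25.5
```

Emit:
{"method": "drive_tool", "body": {"commands": [[0.0013,0,-0.0004,0,0.036],[0.0013,0,-0.0004,0,0.036],[0,0,0,0,0.036],[0,0,0,0,0.036]]}}

```text
time: 21.2
tool_pos: [472.3, -211.3, 154.5]
orientation: [2.415, 2.008, 0.0]
wrist_force: [-1.2, -2.4, 3.6]
gripper_width: 37.6
finger_force: 27.3
```

Emit:
{"method": "drive_tool", "body": {"commands": [[0,0,0,0,0.04],[0,0,0,0,0.043],[0,0,0,0,0.046],[0,0,0,0,0.05],[0,0,-0.01,0,0.05],[0,0,-0.03,0,0.05],[0,0,-0.04,0,0.05],[0,0,-0.04,0,0.05],[0,0,0,0,0.03],[0,0,0,0,0]]}}

```text
time: 22.2
tool_pos: [472.4, -211.3, 275.3]
orientation: [2.414, 2.008, 0.001]
wrist_force: [-0.3, -0.4, -0.7]
gripper_width: 21.7
finger_force: 0.0
```

```bash
python3 fl.py 4 44; python3 go.py 660 -233.5 282 79.5
```

```text
scene 175 normal lean 20.9 centroid lean 20.6 centroid jig 43.9 18.2 158.2 x range 23.4 64.9 width 41.7 face dist 51.5
top 40 normal lean 29.2 centroid lean 21.7 centroid jig 47.7 19.1 157.8 x range 24.6 62.7 width 33.1 face dist 51.1
yaw 79.49 turn -0.01 shift in tool axes after turn [ 12.2 189.   -8.7] now [ 12.3 189.   -8.9] pos [ 471.9 -211.1  273.3] F [-0.2  0.  -0.6] t 22.3 w 6.772508297837259 0.0 tilt [ 0.    -0.001 -1.   ]
```

Emit:
{"method": "drive_tool", "body": {"commands": [[-0.0025,0,0.03,0,0.055],[0,0,0.04,0,0.055],[0,0,0.03,0,0.055],[0,0,0.016,0,0.055],[0,0,0.005,0,0.055],[0,0,0,0,0.045],[0,0,0,0,0.036],[0,0,0,0,0.036],[0,0,0,0,0.036]]}}

```text
time: 23.2
tool_pos: [472.1, -213.9, 154.2]
orientation: [2.414, 2.008, 0.001]
wrist_force: [-0.8, 1.0, 4.2]
gripper_width: 36.8
finger_force: 26.7
```

Emit:
{"method": "drive_tool", "body": {"commands": [[0.0015,0,-0.0004,0,0.036],[0.0015,0,-0.0004,0,0.036],[0,0,0,0,0.036],[0,0,0,0,0.036]]}}

```text
time: 23.6
tool_pos: [472.7, -211.2, 155.1]
orientation: [2.414, 2.007, 0.0]
wrist_force: [0.2, -3.0, 6.3]
gripper_width: 37.2
finger_force: 28.8
```

Emit:
{"method": "drive_tool", "body": {"commands": [[0,0,0,0,0.04],[0,0,0,0,0.043],[0,0,0,0,0.046],[0,0,0,0,0.05],[0,0,-0.01,0,0.05],[0,0,-0.03,0,0.05],[0,0,-0.04,0,0.05],[0,0,-0.04,0,0.05],[0,0,0,0,0.03],[0,0,0,0,0]]}}

```text
time: 24.6
tool_pos: [472.5, -210.8, 275.1]
orientation: [2.414, 2.008, 0.001]
wrist_force: [-0.1, -0.0, -0.6]
gripper_width: 22.0
finger_force: 0.0
```

```bash
python3 fl.py 5 44; python3 go.py 660 -233.5 282 79.5
```

```text
scene 192 normal lean 17.6 centroid lean 17.7 centroid jig 43.8 15.5 158.7 x range 22.0 64.4 width 41.4 face dist 51.1
top 52 normal lean 14.3 centroid lean 20.8 centroid jig 45.5 18.4 158.4 x range 22.7 62.2 width 25.3 face dist 51.4
yaw 79.5 turn -0.0 shift in tool axes after turn [ 11.7 189.   -9. ] now [ 11.7 189.   -9.2] pos [ 472.  -210.6  273. ] F [ 0.1  1.3 -0.2] t 24.7 w 6.562392944360119 0.0 tilt [ 0.    -0.001 -1.   ]
```

Emit:
{"method": "drive_tool", "body": {"commands": [[0.003,0.02,0,0,0],[0.003,0.04,0,0,0],[0.003,0.04,0,0,0],[0.003,0.04,0,0,0],[0,0.04,0,0,0],[0,0.024,0,0,0],[0,0,0.02,0,0],[0,0,0.04,0,0],[0,0,0.03,0,0],[0,0,0,0,0]]}}

```text
time: 25.7
tool_pos: [673.1, -235.3, 177.4]
orientation: [-2.41, -2.004, 0.007]
wrist_force: [0.1, 1.6, -0.0]
gripper_width: -0.1
finger_force: 0.0
```

```bash
python3 go.py 675 -236.6 105 78.8
```

```text
yaw 79.5 turn 0.7 shift in tool axes after turn [-0.9  2.1 72.4] now [-1.   2.7 72.4] pos [ 673.1 -235.3  177.4] F [ 0.1  1.6 -0. ] t 25.7 w -0.06374855892256351 0.0 tilt [ 0.002 -0.009 -1.   ]
```

Emit:
{"method": "drive_tool", "body": {"commands": [[-0.001,0.002,0.02,0.7,0],[0,0,0.03,0,0],[0,0,0.02,0,0],[0,0,0,0,0],[0,-0.006,0,0,0],[0,-0.006,0,0,0],[0,-0.005,0,0,0],[0,-0.004,0,0,0],[0,0,0,0,0]]}}

```text
time: 26.6
tool_pos: [655.8, -233.3, 114.6]
orientation: [2.427, 1.993, 0.001]
wrist_force: [0.3, -0.1, 0.2]
gripper_width: -0.0
finger_force: 0.0
```

Emit:
{"method": "drive_tool", "body": {"commands": [[0,-0.003,0,0,0],[0,-0.003,0,0,0],[0,-0.003,0,0,0],[0,-0.002,0,0,0],[0,0,0,0,0]]}}

```text
time: 27.1
tool_pos: [645.3, -231.3, 114.1]
orientation: [2.427, 1.994, 0.0]
wrist_force: [3.5, -1.0, 3.0]
gripper_width: -0.2
finger_force: 1.9
```

```bash
python3 go.py 631.2 -227.9 105 78.8; python3 fl.py 6 60
```

```text
yaw 78.79 turn -0.01 shift in tool axes after turn [  0.5 -14.5   9.1] now [  0.5 -14.5   9. ] pos [ 645.3 -231.3  114.1] F [ 3.5 -1.   3. ] t 27.1 w -0.18699969827839777 1.9318686425685883 tilt [-0.  0. -1.]
scene few 29
top few 0
```

Emit:
{"method": "drive_tool", "body": {"commands": [[0,-0.002,0,0,0],[0,-0.002,0,0,0],[0,-0.002,0,0,0],[0,-0.002,0,0,0],[0,-0.002,0,0,0],[0,-0.002,0,0,0],[0,0,0,0,0]]}}

```text
time: 27.9
tool_pos: [633.7, -228.9, 114.0]
orientation: [2.427, 1.994, 0.0]
wrist_force: [3.8, -1.0, 3.4]
gripper_width: -0.2
finger_force: 2.5
```

Emit:
{"method": "drive_tool", "body": {"commands": [[0,-0.002,0,0,0],[0,-0.002,0,0,0],[0,-0.002,0,0,0],[0,0,0,0,0]]}}

```text
time: 28.3
tool_pos: [627.9, -227.8, 114.1]
orientation: [2.427, 1.994, 0.001]
wrist_force: [3.8, -1.3, 2.9]
gripper_width: -0.1
finger_force: 2.7
```

Emit:
{"method": "drive_tool", "body": {"commands": [[0,-0.0015,0,0,0],[0,-0.0015,0,0,0],[0,-0.001,0,0,0],[0,0,0,0,0]]}}

```text
time: 28.7
tool_pos: [626.4, -227.4, 114.9]
orientation: [2.423, 1.99, 0.007]
wrist_force: [25.9, -6.2, -0.0]
gripper_width: -0.1
finger_force: 12.2
```

Emit:
{"method": "drive_tool", "body": {"commands": [[0,-0.001,0,0,0],[0,-0.001,0,0,0],[0,0,0,0,0]]}}

```text
time: 29.0
tool_pos: [626.0, -227.3, 115.9]
orientation: [2.42, 1.988, 0.011]
wrist_force: [38.8, -7.7, -0.2]
gripper_width: 0.3
finger_force: 18.1
```

Emit:
{"method": "drive_tool", "body": {"commands": [[0,-0.001,0,0,0],[0,-0.001,0,0,0],[0,0,0,0,0]]}}

```text
time: 29.3
tool_pos: [625.7, -227.3, 116.9]
orientation: [2.417, 1.986, 0.015]
wrist_force: [52.5, -10.6, 0.0]
gripper_width: 0.0
finger_force: 24.1
```

Emit:
{"method": "drive_tool", "body": {"commands": [[0,0.006,0,0,0],[0,0.02,0,0,0],[0,0.01,-0.02,0,0],[0,0,-0.04,0,0],[0,0,-0.04,0,0],[0,0,-0.04,0,0],[0.04,0,-0.02,0,0],[0.05,0,0,0,0],[0.05,0,0,0,0],[0.05,0,0,0,0]]}}

```text
time: 30.3
tool_pos: [691.8, -45.1, 273.3]
orientation: [-2.427, -1.993, 0.002]
wrist_force: [0.6, -0.5, 0.4]
gripper_width: 0.1
finger_force: 0.0
```

Emit:
{"method": "drive_tool", "body": {"commands": [[0.04,0,0,0,0],[0.04,0,0,0,0],[0.04,0,0,0,0],[0,0,0,0,0]]}}

```text
time: 30.7
tool_pos: [715.3, 75.2, 272.6]
orientation: [-2.422, -1.997, 0.002]
wrist_force: [0.1, -0.1, -0.4]
gripper_width: 0.4
finger_force: 0.0
```

```bash
python3 fl.py 7 70; python3 - <<'E'
from att import *
from n import O,e,f as F
c=load('sf7'); P=cloud(c); J=P-O; T=O+70*e+[0,0,158]
att(c,T,-e)
# needle again, same way
b=load('s0')
for n in(b,c):
    P=cloud(n); J=P-O; k=(J@e>108)&(J@e<130)&(P[...,2]>145)&(abs(J@F)<60); v,u=np.nonzero(k)
    from n import vplane
    q=vplane(n,np.c_[u,v],114.5); l=cv2.fitLine(q.astype(np.float32),cv2.DIST_L2,0,.01,.01).ravel(); print(len(q),np.degrees(np.arctan2(l[0],l[1])),q.mean(0), P[k].mean(0))
A=cv2.resize(c['image'][200:320,100:230],(433*1,400),interpolation=2); t=load('tf7')['image'][150:270,300:410]
cv2.imwrite('pics/v7.png',np.hstack([A,cv2.resize(t,(366,400),interpolation=2)]))
E
```

```text
scene 174 normal lean 16.8 centroid lean 18.6 centroid jig 71.4 16.5 159.1 x range 51.8 92.7 width 41.5 face dist 51.8
top 87 normal lean 21.3 centroid lean 16.0 centroid jig 70.5 14.4 160.1 x range 49.8 90.2 width 41.6 face dist 51.8
n 1104 axis offset b0,z0 at tool [ -0.4 -48.6] slopes deg yaw,pitch [ 0.21 -0.32] rms 1.11 far end a 163.9
72 18.209822 [ 22.12384388 178.43994463] [ 397.08155625 -202.99958128  170.51150679]
70 18.046236 [ 22.0541566  178.59539512] [ 397.05235471 -202.91498437  170.59784453]
```

View pics/v7.png

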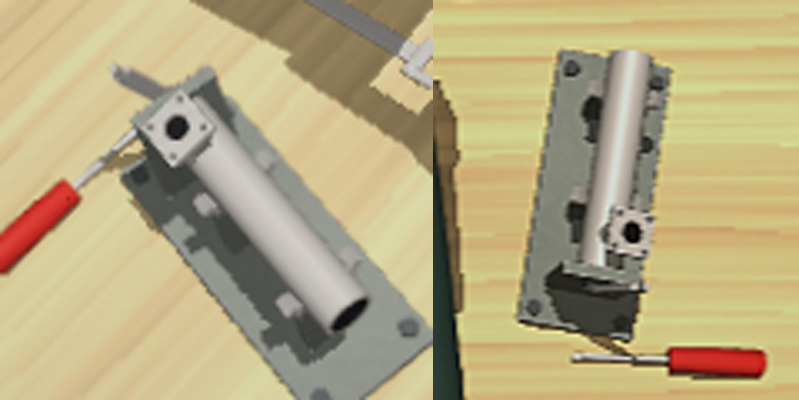

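The picture shows the pipe lying in both rests with its end at the stop and the flange, at about (177,127) in the left crop, leaning with the needle. Outlet lean is about 18°, matching the needle's 18°, and the needle has not moved.

```bash
python3 -c "from workcell import hand_in; print(hand_in())"
```

```text
the job is handed in; nothing more can be done
None
```

I handed the job in with the pipe in both V rests, pushed against the stop, its outlet leaning about 18° to match the pointer's measured 18°; the pointer had not moved, and I do not have the judge's result.

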